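# Brace the square jar and twist off its tight lid

## Robot

A 6-joint arm with a two-finger parallel gripper is mounted at the origin on a cart in front of the work surface, level with it; the furniture and walls round the work are solid. World frame = base frame: x ahead of the robot, y to its left, z up, the work surface at z = 0. Lengths are in m, angles in degrees, forces in N, time in s.
With the tool pointing down it reaches from about 0.3 to 0.75 m from the base axis. Payload 8.5 kg.
Tool frame: the origin (TCP) lies between the finger pads; the fingertips stand 19 mm ahead of it and the grasp point (between the pads) is the TCP; z points along the fingers, y is the line along which they close (so a half turn about z gives the same grasp; the last joint's range is limited). The gripper opens to 85 mm and grips with 20 to 120 N. Pads are 22 mm wide; open, the fingers measure 114 mm over their backs; the gripper's body (76 mm by 85 mm) begins 54 mm behind the grasp point. The pads swing forward as they close: fully open they stand 13 mm farther back than shut.
Start: joints at [57.393, 21.807, 74.336, -0, 83.858, -12.336], TCP at [0.191, 0.516, 0.25] pointing down, gripper open.
Joint ranges: [-178.18, 178.18], [-50.72, 133.34], [12.68, 142.11], [-81.47, 261.47], [9.98, 163.14], [-165.26, 165.26]. Speed limits (degrees/s): [136.94, 136.94, 180, 180, 180, 180].

## Interface

Orientations are given as a 3x3 rotation matrix whose columns are the frame's x, y, z axes.
In Python, from rig import env, optics gives the robot as it stands.
- The arm moves only by the tool arm_command, never from a script. Its argument "commands" is one flat list of numbers, 7 for each row, row after row: the closure, from -1 (fully open) to 1 (shut), so that 0 is half open, then the shift along the tool's x, y, z as a fraction of full scale, then the turn, a rotation vector about the tool's x, y, z as a fraction of full scale. A call has 1 to 12 rows; each row is the pose to reach, as a shift and turn from the pose commanded when the call began, along the tool's axes at that moment; what a row does not reach only later rows make up. Full scale, the value 1, is 500 mm for a shift and 120 degrees for a turn. A row lasts 1/12 s, in which the tool goes at most 41.7 mm and 7.16 degrees, less where a joint would pass 70% of its speed; a pose out of reach is approached as far as the arm can. A call with a number of a shift or a turn outside -1 to 1 is refused whole. A call with a gripper value outside its range is refused whole. The fingers move at their own pace and stop on an object; "newtons" is the grip in N (left out, the last holds). Time passes only in rows, so rows that repeat a pose let the fingers close. It gives the time, the measured TCP pose, the force, the opening and the grip force at its end, in the units of the state.
- env.observe(): the state, without advancing time (a new reading comes with each control period).
- optics.get_image(name): name is "side" or "top" or "wrist"; returns a dict with "image" (480x640x3 uint8, red, green, blue), "intrinsics" (3x3 intrinsics, pixels), "origin" and "orientation" of the camera in the world; the wrist camera has in their place "tool_from_camera" (4x4, takes a point from camera to tool coordinates, whose origin is the TCP and whose axes are the flange's). Camera axes: x right, y down, z forward; pixel columns grow to the right and rows downward; lengths in m; the calibration is good to about 2 mm. A picture is of the moment at which its call begins: read the wrist's pose just before it. There is no depth.
- env.close_job(): hands the job in; it is judged then, once.
The state is a dict: "time_s": time; "q": joint angles; "qvel": joint speeds; "joint_efforts": joint torques, N m; "position": TCP position; "tool_rot": TCP orientation; "ft_force": force on the tool from outside, world axes, zero at the start; "wrist_torque": the same for the moment, N m; "grip_width": finger opening in m; "gripper_force": force on a finger pad.
Only numpy, scipy, OpenCV 4.12 (cv2) and the standard library are available. Lean on these libraries where they do the work, as an engineer would, in place of code of your own. Each camera call takes 0.05 s, during which the arm holds its last target. There are 200 camera calls.

## Task

Stand the square stoneware jar, lid on, fully down in the square steel brace that is screwed to the worktop, then twist its tight metal lid anticlockwise until the threads let go. Lift the lid straight up and finish while still holding it, level, two or three centimetres clear above the mouth of the jar, which stays standing in the brace. Keep the jar upright throughout and leave the other things on the worktop where they are.

Things in the scene. Friction and masses are not known exactly. Their poses are not given: they have to be found in the camera images.
- jar_center (a point): Centre of the body of the loose white stoneware jar (about 0.45 kg with lid): a square block 62 x 62 mm, 60 mm high, faces along this frame's x and y; the point is 30 mm above the jar's underside, z up. A 44 mm round neck rises to the mouth. It starts on the worktop, lid tight; it may be lifted by its lid or its body. Unbraced, it just turns with the lid.
- jar_mouth (a point): Centre of the jar's mouth, level with the rim of the neck, 66 mm above jar_center on the same axis; same axes.
- cap_center (a point): Centre of the round knurled aluminium lid, 59 mm in diameter, 26 mm high; point 13 mm above its lower edge. Screwed on: 57 mm above jar_center, lower edge 14 mm above the square body. Anticlockwise from above it lets go after 45 to 52 degrees relative to the jar and meets a stop at 90 to 98; between, it lifts straight off. Tight: about 0.3 N m; may be turned at constant height.
- brace_seat (a point): Centre of the floor of the fixed brace's square socket, 6 mm above the worktop; x, y along its sides, z up. Dark steel plate 112 x 112 x 6 mm; four steel walls 68 mm apart inside (jar: 3 mm clearance a side), with flared lips, 28 mm above the floor in all. The jar fits in any quarter turn; seated, jar_center is 30 mm above this point and it can turn some 5 degrees before the walls hold it.
- steel_cup: Loose bystander: open steel shaker cup, 61 mm in diameter, 100 mm high; origin at the centre of its underside.
- lemon: Loose bystander: lemon, 78 x 55 x 56 mm; origin at its underside.
- tomato: Loose bystander: tomato, 74 mm across, 69 mm high; origin at its underside.
Mind the look-alikes: they are no part of the job. Of the things that look like the part that bears cap_center, the smallest one is meant.

How it is judged (in metres and radians):
On the way, in this order (a step that is already met when the one before it is completed fails the run):
1. the jar stands in the brace with its lid still screwed on (horizontal distance between jar_center and brace_seat below 0.008 m and z of jar_center in the frame of brace_seat below 0.036 m and angle between jar_center's own z axis and vertical below 0.1 rad and z of cap_center in the frame of jar_center below 0.062 m), for 0.1 s.
2. the lid has been turned well round on the seated jar (angle between the x axis of cap_center and the x axis of jar_center, either way round above 0.7 rad and z of cap_center in the frame of jar_center below 0.066 m and z of jar_center in the frame of brace_seat below 0.036 m).
At the end, for the whole second after the job is handed in: The jar stands in the brace (within 8 mm of its centre, within 4 mm of fully down, tilted less than 0.08 rad) and the gripper still holds the lid, at rest, level within 0.2 rad, centred over the jar within 20 mm, its lower edge 5 to 55 mm above the jar's rim, the lid touching the jar nowhere (horizontal distance between jar_center and brace_seat below 0.008 m and z of jar_center in the frame of brace_seat below 0.034 m and angle between jar_center's own z axis and vertical below 0.08 rad and z of cap_center in the frame of jar_center between 0.084 and 0.134 m and horizontal distance between cap_center and jar_center below 0.02 m and angle between cap_center's own z axis and vertical below 0.2 rad and contact force between the fingers and cap above 1 N and contact force between cap and jar below 0.2 N and linear speed of cap below 0.03 m/s); the arm keeps its last pose, push and grip.
It fails at once if the jar is tipped (angle between jar_center's own z axis and vertical above 0.35 rad).
It fails at once if a bystander is pushed away (distance of any of steel_cup, lemon, tomato from where it was at the start of the episode above 0.03 m).
It also fails if it takes over 45 s, if anything falls off the work surface, if the arm or the gripper's body presses on something with over 40 N, if the wrist force passes 120 N, or if a joint passes its speed limit or range.

## Working session

There is one attempt and no reset: what is moved stays moved. The work goes in short steps, Python scripts to look and compute and a tool call to move; the robot and the scene stay as the last step left them, time stands still between calls to the robot, and variables do not carry over. Pictures are saved under pics/ and viewed, at most 10 in all, crops included, and the job is handed in when it is done.

Besides the shell and the picture viewer there is one more tool, called after "Call:" as a command line: name --argument value ..., lists and objects as JSON in quotes. arm_command: Moves the arm, as the interface text tells. Shift numbers are shares of 500 mm and turn numbers shares of 120 degrees, none past 1 either way. Its arguments: {"type":"object","properties":{"commands":{"type":"array","items":{"type":"number"}},"newtons":{"type":"number"}},"required":["commands"]}

```bash
mkdir -p pics
cat > h.py <<'E'
from rig import env, optics
import numpy as np, cv2
def snap(n,f):
    s=env.observe(); d=optics.get_image(n); cv2.imwrite('pics/'+f,cv2.cvtColor(d['image'],cv2.COLOR_RGB2BGR)); 
    K=np.array(d['intrinsics'])
    if n=='wrist':
        T=np.array(d['tool_from_camera']);R=np.array(s['tool_rot']);o=np.array(s['position'])+R@T[:3,3];R=R@T[:3,:3]
    else: o=np.array(d['origin']);R=np.array(d['orientation'])
    np.savez('pics/'+f+'.npz',K=K,o=o,R=R)
    return d['image'],K,o,R
def load(f):
    z=np.load('pics/'+f+'.npz');return cv2.imread('pics/'+f),z['K'],z['o'],z['R']
def ray(c,uv,z):
    _,K,o,R=c; d=R@np.linalg.inv(K)@np.array([uv[0],uv[1],1.]); return o+d*(z-o[2])/d[2]
def proj(c,p):
    _,K,o,R=c; q=K@(R.T@(np.array(p)-o)); return q[:2]/q[2]
E
python3 -c "
from h import *
for n in ['top','side']:
    c=snap(n,n+'1.png');print(n,c[2],c[3].round(3).tolist(),c[1].tolist())
print(env.observe())"
```

```text
top [ 0.482439   -0.00779504  0.98971134] [[0.019, -0.993, 0.114], [-1.0, -0.018, 0.01], [-0.008, -0.114, -0.993]] [[450.86772981541225, 0.0, 325.14390329091157], [0.0, 450.86772981541225, 242.85924849749182], [0.0, 0.0, 1.0]]
side [ 0.55133267 -0.64684986  0.66544712] [[1.0, -0.0, 0.01], [-0.008, -0.673, 0.739], [0.007, -0.74, -0.673]] [[522.6474132349828, 0.0, 320.73724698386184], [0.0, 522.6474132349828, 243.92243097343982], [0.0, 0.0, 1.0]]
{'time_s': 0.1, 'q': array([ 5.73930650e+01,  2.18359768e+01,  7.43799257e+01,  2.13414754e-03,
        8.38582054e+01, -1.23359340e+01]), 'qvel': array([ 0.09267533, -0.24634268, -0.12233217, -0.05139412,  0.001649  ,
       -0.0848223 ]), 'joint_efforts': array([ 3.54998920e-03, -4.49214792e+01, -2.31653237e+01, -1.98877610e-04,
        3.69735048e-03,  5.22389556e-06]), 'position': array([0.19041451, 0.51572765, 0.24978717]), 'tool_rot': array([[-9.38062905e-01,  3.46464220e-01, -7.28188900e-04],
       [ 3.46464844e-01,  9.38062348e-01, -1.06960852e-03],
       [ 3.12505506e-04, -1.25565193e-03, -9.99999163e-01]]), 'ft_force': array([0.34822965, 0.4733099 , 0.26430156]), 'wrist_torque': array([-0.03554047,  0.00686438,  0.03110688]), 'gripper_force': 0.0, 'grip_width': 0.08547823973607102}
```

View pics/top1.png

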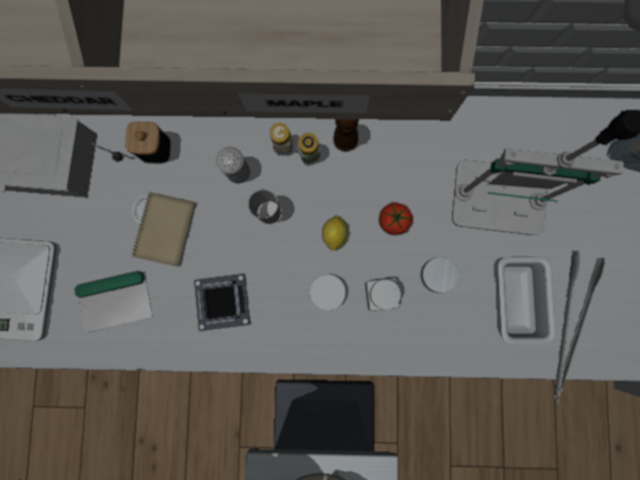

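View pics/side1.png

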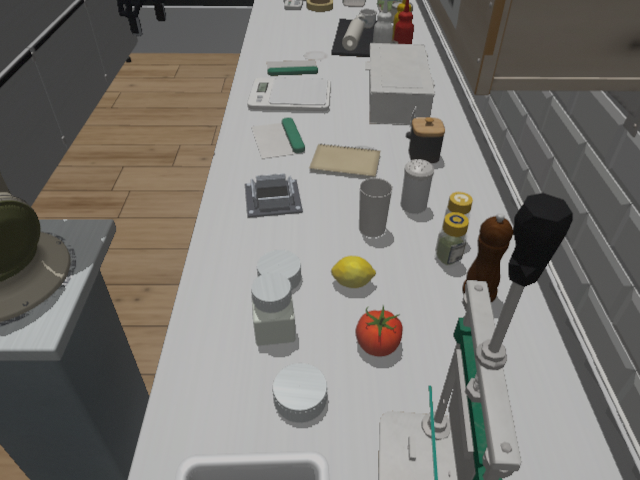

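Top view: jar with lid at about (384,294), brace at (222,302), decoy lids at (328,292) and (440,275), cup (265,208), lemon (335,233), tomato (396,218). I'll measure the plate and the lid.

```bash
cat > m.py <<'E'
from h import *
c=load('top1.png');im=c[0]
a=cv2.resize(im[250:340,180:270],(400,400),interpolation=cv2.INTER_CUBIC);b=cv2.resize(im[250:340,340:430],(400,400),interpolation=cv2.INTER_CUBIC)
cv2.imwrite('pics/crop1.png',np.hstack([a,b]))
g=cv2.cvtColor(im,cv2.COLOR_BGR2GRAY)
def sq(mask,x0,y0,x1,y1,z):
    m=np.zeros_like(g);m[y0:y1,x0:x1]=mask[y0:y1,x0:x1]
    cs,_=cv2.findContours(m,cv2.RETR_EXTERNAL,cv2.CHAIN_APPROX_NONE);k=max(cs,key=cv2.contourArea)
    P=np.array([ray(c,p[0],z)[:2] for p in k],np.float32)*1000
    return cv2.minAreaRect(P)
print(g[275:315:4,365:405:3]);print(g[270:335:5,190:255:5])
print('plate',sq((g<115).astype(np.uint8),185,262,260,340,.006))
E
python3 m.py
```

```text
[[126 127 126 126 127 126 127 123 120 121 121 123 127 127]
 [126 121 102  92  78  84  95  95  84  87  98  85 125 126]
 [ 81 140 146 118 141 147 146 147 147 144 111  67  74 124]
 [ 84 134 113 144 148 147 147 146 146 144 143 110  67 102]
 [ 98 112 117 149 147 148 147 146 144 143 144 142  73  99]
 [110  94 121 148 146 148 147 146 146 145 143 142  81 119]
 [118  88 108 149 147 148 146 147 146 146 145 140  97 125]
 [125  74 137 121 149 148 147 147 146 146 145 114 104 127]
 [127  76 144 146 129 138 146 146 143 134 129 117 126 127]
 [126 124 118 115 122 124 123 126 126 127 126 125 125 125]]
[[127 126 126 126 126 126 126 125 126 126 127 127 127]
 [125 125 126 127 127 121 120  94  87  66  88  91 127]
 [127  76  61  60  61  61  61  70  63  47  89  63 128]
 [127  81  65  85  93  79  76  68  49  76  44  62 127]
 [126  82  58  22  18  15  14  12  15  93  25  60 127]
 [125  90  71  24  13  15  17  14  15  70  26  60 126]
 [127 107  70  27  15  17  15  20  16  65  27  55 127]
 [126 112  92  29  15  16  16  17  16  47  32  57 127]
 [125 122  85  33  14  17  17  17  16  30  51  48 118]
 [124 122  94  44  12  13  15  23  27  44  56  63 107]
 [125 128  63  62  57  78  81  90  99  64  60 143  89]
 [125 127 110  59  63  61  60  63  61  67  77  96 117]
 [126 126  78  90 108 122 124 127 126 126 126 126 126]]
plate ((462.54486083984375, 223.55014038085938), (115.26214599609375, 117.159423828125), 8.207733154296875)
```

View pics/crop1.png

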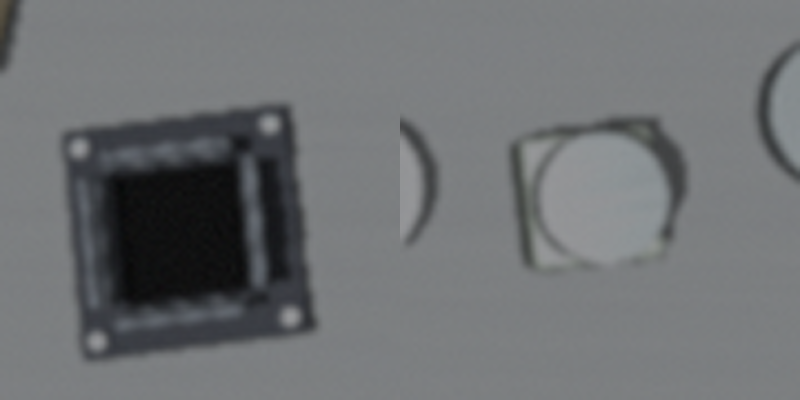

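```bash
cat > m2.py <<'E'
from h import *
c=load('top1.png');im=c[0]
b=lambda u,v,ox:(ox+u/4.444-.4,250+v/4.444-.4)
print('lid',ray(c,b(205,195,340),.1).round(4))
t=load('side1.png')
print('lid side',ray(t,(271,287),.1).round(4),'d',ray(t,(291,287),.1)-ray(t,(252,287),.1))
J=[ray(c,b(u,v,340),.06)[:2] for u,v in [(117,143),(130,267),(268,255),(255,122)]]
B=[ray(c,b(u,v,180),.006)[:2] for u,v in [(65,133),(87,358),(315,326),(289,105)]]
for Q in (J,B):
    Q=np.array(Q);print(Q.round(4).tolist(),Q.mean(0).round(4))
    for i in range(4):
        e=Q[(i+1)%4]-Q[i];print(np.linalg.norm(e).round(4),(np.degrees(np.arctan2(e[1],e[0]))%90).round(1))
S=[ray(c,b(u,v,180),.006)[:2] for u,v in [(79,148),(97,341),(291,317),(270,124)]]
print('screws',np.mean(S,0).round(4),[(np.degrees(np.arctan2(*(S[(i+1)%4]-S[i])[::-1]))%90).round(1) for i in range(4)])
p=env.observe();R=p['tool_rot'];print('tool x',np.degrees(np.arctan2(R[1,0],R[0,0])))
E
python3 m2.py
```

```text
lid [ 0.4867 -0.1195  0.1   ]
lid side [ 0.4861 -0.1199  0.1   ] d [ 5.73803649e-02 -7.16882703e-05  0.00000000e+00]
[[0.51, -0.0838], [0.4534, -0.0903], [0.46, -0.1535], [0.5209, -0.1475]] [ 0.4861 -0.1188]
0.057 6.5
0.0636 6.0
0.0611 5.6
0.0646 9.7
[[0.5095, 0.2859], [0.401, 0.2696], [0.4185, 0.1596], [0.5252, 0.1764]] [0.4636 0.2229]
0.1096 8.6
0.1114 9.0
0.1081 9.0
0.1106 8.2
screws [0.4625 0.2251] [np.float64(8.3), np.float64(8.1), np.float64(8.5), np.float64(8.2)]
tool x 159.7287580099478
```

Call:
arm_command --commands '[-1, -0.714, -0.358, 0, 0, 0, 0, -1, -0.714, -0.358, 0, 0, 0, 0, -1, -0.714, -0.358, 0, 0, 0, 0, -1, -0.714, -0.358, 0, 0, 0, 0, -1, -0.714, -0.358, 0, 0, 0, 0, -1, -0.714, -0.358, 0, 0, 0, 0, -1, -0.714, -0.358, 0, 0, 0, 0, -1, -0.714, -0.358, 0, 0, 0, 0, -1, -0.714, -0.358, 0, 0, 0, 0, -1, -0.714, -0.358, 0, 0, 0, 0, -1, -0.714, -0.358, 0, 0, 0, 0, -1, -0.714, -0.358, 0, 0, 0, 0]'

```text
time_s: 1.1
position: [0.4639, 0.2234, 0.2498]
tool_rot: [[-0.937, 0.349, -0.001], [0.349, 0.937, -0.0], [0.001, -0.001, -1.0]]
ft_force: [-1.2, 0.3, -0.6]
grip_width: 0.0854
gripper_force: 0.0
```

```bash
python3 -c "
from h import *
c=snap('wrist','w1.png');s=env.observe();print(s['position'],s['q'],c[2],c[3].round(2).tolist())"
```

```text
[0.46314464 0.22429123 0.24995596] [ 1.26330850e+01  1.82900560e+01  7.98459834e+01  1.66032530e-02
  8.19270972e+01 -5.70554387e+01] [0.40322328 0.24594828 0.37381885] [[0.35, 0.9, 0.24], [0.94, -0.34, -0.09], [-0.0, 0.26, -0.97]]
```

View pics/w1.png

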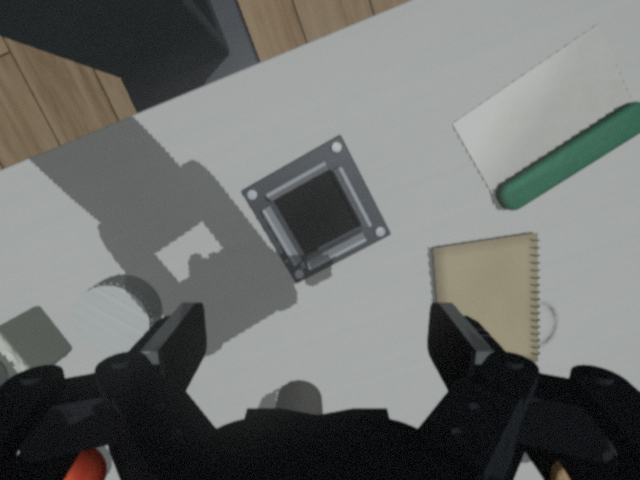

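Brace seen at centre ~(316,210), screws at (252,195), (337,147), (380,231), (298,273).

```bash
cat > m3.py <<'E'
from h import *
c=load('w1.png');g=cv2.cvtColor(c[0],cv2.COLOR_BGR2GRAY)
Q=[]
for u,v in [(252,195),(337,147),(380,231),(298,273)]:
    w=np.clip(g[v-8:v+9,u-8:u+9].astype(float)-130,0,None);Y,X=np.mgrid[v-8:v+9,u-8:u+9]
    yy=(w*Y).sum()/w.sum();xx=(w*X).sum()/w.sum();Q.append((xx,yy));print(xx,yy)
for P in (Q,[(243,190),(340,137),(389,234),(296,283)]):
    P=np.array([ray(c,p,.007)[:2] for p in P]);print(P.mean(0).round(4))
    for i in range(4):
        e=P[(i+1)%4]-P[i];print(np.linalg.norm(e).round(4),(np.degrees(np.arctan2(e[1],e[0]))%90).round(1))
E
python3 m3.py
```

```text
250.56709265175718 195.14909478168263
336.7254033533692 146.09870294210694
381.8212627669452 231.6782729805014
302.9230769230769 281.0
[0.4663 0.224 ]
0.0965 8.5
0.0959 8.8
0.0964 13.0
0.1034 9.0
[0.4639 0.2238]
0.107 7.4
0.1075 8.0
0.1089 8.6
0.1098 7.1
```

Call:
arm_command --commands '[-1, -0.282, -0.628, 0.1, 0, 0, 0, -1, -0.282, -0.628, 0.1, 0, 0, 0, -1, -0.282, -0.628, 0.1, 0, 0, 0, -1, -0.282, -0.628, 0.1, 0, 0, 0, -1, -0.282, -0.628, 0.1, 0, 0, 0, -1, -0.282, -0.628, 0.1, 0, 0, 0, -1, -0.282, -0.628, 0.1, 0, 0, 0, -1, -0.282, -0.628, 0.1, 0, 0, 0, -1, -0.282, -0.628, 0.1, 0, 0, 0, -1, -0.282, -0.628, 0.1, 0, 0, 0, -1, -0.282, -0.628, 0.1, 0, 0, 0, -1, -0.282, -0.628, 0.1, 0, 0, 0]'

```text
time_s: 2.15
position: [0.4868, -0.1173, 0.2005]
tool_rot: [[-0.939, 0.345, -0.0], [0.345, 0.939, 0.0], [0.0, 0.0, -1.0]]
ft_force: [-0.2, 0.2, 0.7]
grip_width: 0.0853
gripper_force: 0.0
```

```bash
python3 -c "
from h import *
c=snap('wrist','w2.png');s=env.observe();print(s['position'],s['q'],s['tool_rot'].round(4).tolist(),c[2])
print(proj(c,[.4865,-.1195,.1]))"
```

```text
[ 0.48685652 -0.11720806  0.2006458 ] [-2.71141060e+01  1.94640745e+01  8.68436403e+01  1.62050739e-02
  7.36836650e+01 -9.69831328e+01] [[-0.9389, 0.3442, 0.0003], [0.3442, 0.9389, 0.0002], [-0.0002, 0.0003, -1.0]] [ 0.42589828 -0.0950816   0.32448437]
[313.10909799 253.14275081]
```

View pics/w2.png

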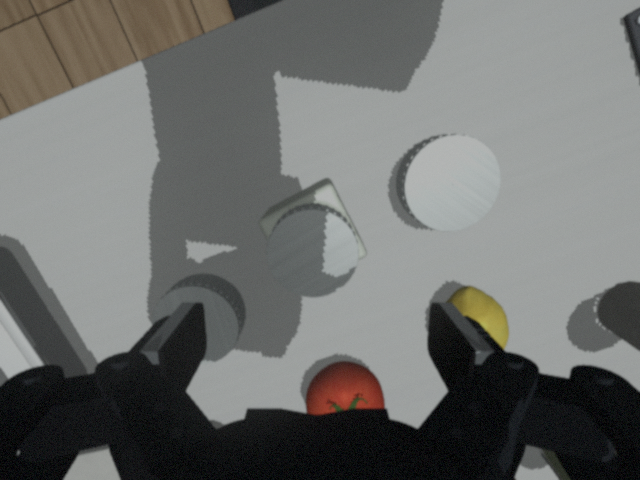

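Lid seen at (312.5,251); visible body corners about (262,222), (331,181), (366,254).

```bash
cat > m4.py <<'E'
from h import *
c=load('w2.png')
print(ray(c,(312.5,251),.1).round(4))
P=[ray(c,p,.06)[:2] for p in [(262,224),(331,181),(367,254)]]
for i in range(2):
    e=P[i+1]-P[i];print(np.linalg.norm(e).round(4),(np.degrees(np.arctan2(e[1],e[0]))%90).round(1))
print('centre',((P[0]+P[2])/2).round(4))
E
python3 m4.py
```

```text
[ 0.4851 -0.1194  0.1   ]
0.0586 11.6
0.0602 6.8
centre [ 0.4878 -0.1188]
```

Call:
arm_command --commands '[-1, 0.001, -0.0026, 0.03, 0, 0, 0, -1, 0.001, -0.0026, 0.07, 0, 0, 0, -1, 0.001, -0.0026, 0.11, 0, 0, 0, -1, 0.001, -0.0026, 0.14, 0, 0, 0, -1, 0.001, -0.0026, 0.17, 0, 0, 0, -1, 0.001, -0.0026, 0.19, 0, 0, 0, -1, 0.001, -0.0026, 0.21, 0, 0, 0, -1, 0.001, -0.0026, 0.225, 0, 0, 0, -1, 0.001, -0.0026, 0.233, 0, 0, 0, -1, 0.001, -0.0026, 0.233, 0, 0, 0, -1, 0.001, -0.0026, 0.233, 0, 0, 0, -1, 0.001, -0.0026, 0.233, 0, 0, 0]'

```text
time_s: 3.2
position: [0.4863, -0.12, 0.0844]
tool_rot: [[-0.938, 0.346, 0.001], [0.346, 0.938, -0.0], [-0.001, -0.0, -1.0]]
ft_force: [0.2, -0.2, -0.0]
grip_width: 0.0852
gripper_force: 0.0
```

Call:
arm_command --commands '[0, 0, 0, 0, 0, 0, 0, 0.2, 0, 0, 0, 0, 0, 0, 1, 0, 0, 0, 0, 0, 0, 1, 0, 0, 0, 0, 0, 0, 1, 0, 0, 0, 0, 0, 0, 1, 0, 0, 0, 0, 0, 0, 1, 0, 0, 0, 0, 0, 0, 1, 0, 0, 0, 0, 0, 0, 1, 0, 0, 0, 0, 0, 0, 1, 0, 0, 0, 0, 0, 0]' --newtons 60

```text
time_s: 4.03
position: [0.4862, -0.12, 0.0846]
tool_rot: [[-0.938, 0.347, 0.001], [0.347, 0.938, -0.0], [-0.001, 0.0, -1.0]]
ft_force: [-0.0, 2.2, 7.5]
grip_width: 0.0573
gripper_force: 62.2
```

Call:
arm_command --commands '[1, 0, 0, 0, 0, 0, 0, 1, 0, 0, -0.02, 0, 0, 0, 1, 0, 0, -0.05, 0, 0, 0, 1, 0, 0, -0.09, 0, 0, 0, 1, 0, 0, -0.13, 0, 0, 0, 1, 0, 0, -0.15, 0, 0, 0, 1, 0, 0, -0.16, 0, 0, 0, 1, 0, 0, -0.16, 0, 0, 0]' --newtons 90

```text
time_s: 4.7
position: [0.486, -0.1202, 0.1643]
tool_rot: [[-0.938, 0.347, 0.001], [0.347, 0.938, -0.0], [-0.001, -0.0, -1.0]]
ft_force: [-0.5, -0.7, -4.6]
grip_width: 0.0562
gripper_force: 96.7
```

```bash
python3 -c "
from h import *
c=snap('wrist','w3.png');s=env.observe();print(s['position'],s['ft_force'],s['wrist_torque'])
d=snap('side','side2.png')
a=c[0][120:420,160:480];b=cv2.resize(d[0][170:370,190:400],(320,300))
cv2.imwrite('pics/crop3.png',cv2.cvtColor(np.hstack([a,b]),cv2.COLOR_RGB2BGR))"
```

```text
[ 0.4856931  -0.12001278  0.16341757] [-0.04688507 -0.49115594 -5.68270217] [-0.00675084 -0.03448166  0.00366937]
```

View pics/crop3.png

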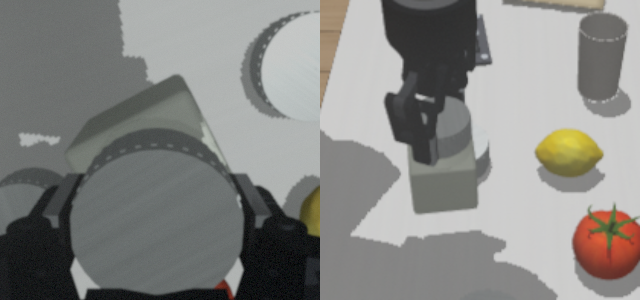

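Jar is lifted upright by the lid, between the pads; body corner at crop (182,75), edges to (66,152) and (230,170).

```bash
cat > m5.py <<'E'
from h import *
c=load('w3.png');g=cv2.cvtColor(c[0],cv2.COLOR_BGR2GRAY)
for z in (.139,.079):
    P=[ray(c,(u+160,v+120),z)[:2] for u,v in [(66,152),(182,75),(230,170)]]
    for i in range(2):
        e=P[i+1]-P[i];print(z,np.linalg.norm(e).round(4),(np.degrees(np.arctan2(e[1],e[0]))%90).round(1))
# where corners would project for yaw 7
for yaw in (4,7,10):
    a=np.radians(yaw);R=np.array([[np.cos(a),-np.sin(a)],[np.sin(a),np.cos(a)]])
    for z in (.139,.079):
        print(yaw,z,[(proj(c,[*(np.array([.486,-.1198])+R@(np.array(k)*.031)),z])-[160,120]).round(0).tolist() for k in [(-1,-1),(-1,1),(1,1)]])
E
python3 m5.py
```

```text
0.139 0.0586 13.5
0.139 0.0461 7.3
0.079 0.0822 13.5
0.079 0.0646 7.3
4 0.139 [[61.0, 146.0], [196.0, 86.0], [250.0, 212.0]]
4 0.079 [[86.0, 114.0], [185.0, 69.0], [226.0, 164.0]]
7 0.139 [[59.0, 151.0], [191.0, 84.0], [252.0, 208.0]]
7 0.079 [[85.0, 117.0], [181.0, 68.0], [227.0, 160.0]]
10 0.139 [[58.0, 156.0], [185.0, 83.0], [254.0, 204.0]]
10 0.079 [[84.0, 121.0], [177.0, 67.0], [228.0, 157.0]]
```

Call:
arm_command --commands '[1, 0.014, 0.03, 0, 0, 0, 0, 1, 0.04, 0.09, 0, 0, 0, 0, 1, 0.07, 0.158, 0, 0, 0, 0, 1, 0.1, 0.225, 0, 0, 0, 0, 1, 0.13, 0.293, 0, 0, 0, 0, 1, 0.16, 0.36, 0, 0, 0, 0, 1, 0.19, 0.428, 0, 0, 0, -0.003, 1, 0.22, 0.495, 0, 0, 0, -0.005, 1, 0.245, 0.551, 0, 0, 0, -0.008, 1, 0.265, 0.596, 0, 0, 0, -0.008, 1, 0.276, 0.621, 0, 0, 0, -0.008, 1, 0.28, 0.63, 0, 0, 0, -0.008]'

```text
time_s: 5.8
position: [0.4629, 0.2257, 0.1626]
tool_rot: [[-0.945, 0.328, -0.002], [0.328, 0.945, -0.0], [0.002, -0.001, -1.0]]
ft_force: [0.1, 1.0, -4.7]
grip_width: 0.0564
gripper_force: 97.1
```

Call:
arm_command --commands '[1, 0, 0, 0, 0, 0, 0, 1, 0, 0, 0, 0, 0, 0, 1, 0, 0, 0, 0, 0, 0]'

```text
time_s: 6.05
position: [0.4638, 0.2229, 0.1634]
tool_rot: [[-0.943, 0.332, -0.001], [0.332, 0.943, -0.001], [0.001, -0.001, -1.0]]
ft_force: [0.3, -0.4, -4.2]
grip_width: 0.0564
gripper_force: 97.1
```

```bash
python3 -c "
from h import *
c=snap('wrist','w4.png');s=env.observe();print(s['position'],s['tool_rot'].round(4).tolist(),s['q'][5])
d=snap('top','top4.png')
a=c[0][60:420,120:520];b=cv2.resize(d[0][255:345,170:270],(400,360),interpolation=cv2.INTER_CUBIC)
cv2.imwrite('pics/crop4.png',cv2.cvtColor(np.hstack([a,b]),cv2.COLOR_RGB2BGR))"
```

```text
[0.46392378 0.22286233 0.16359686] [[-0.9433, 0.332, -0.0005], [0.332, 0.9433, -0.0003], [0.0004, -0.0005, -1.0]] -58.13941517591046
```

View pics/crop4.png

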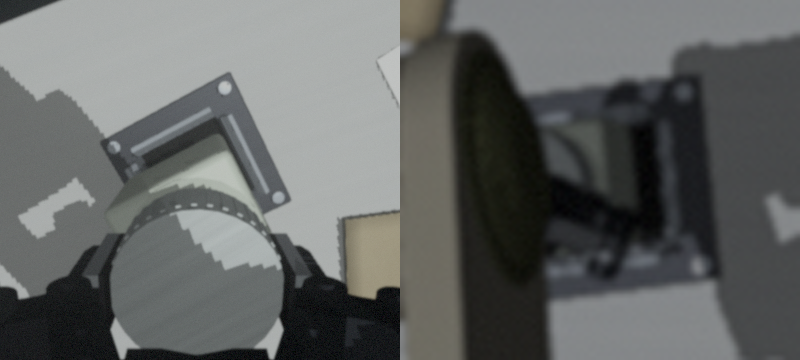

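```bash
python3 -c "
from h import *
c=load('w4.png')
P=[ray(c,p,.007)[:2] for p in [(233,207),(344,148),(398,257)]]
print((P[0]+P[2])/2)
for i in range(2):
    e=P[i+1]-P[i];print(np.linalg.norm(e).round(4),(np.degrees(np.arctan2(e[1],e[0]))%90).round(1))
"
```

```text
[0.46389395 0.22301386]
0.0942 8.0
0.0941 8.6
```

Call:
arm_command --commands '[1, 0, 0, 0.02, 0, 0, 0, 1, 0, 0, 0.05, 0, 0, 0, 1, 0, 0, 0.07, 0, 0, 0, 1, 0, 0, 0.08, 0, 0, 0, 1, 0, 0, 0.088, 0, 0, 0, 1, 0, 0, 0.096, 0, 0, 0, 1, 0, 0, 0.104, 0, 0, 0, 1, 0, 0, 0.112, 0, 0, 0, 1, 0, 0, 0.12, 0, 0, 0, 1, 0, 0, 0.128, 0, 0, 0, 1, 0, 0, 0.134, 0, 0, 0, 1, 0, 0, 0.134, 0, 0, 0]'

```text
time_s: 7.15
position: [0.4635, 0.2238, 0.0962]
tool_rot: [[-0.944, 0.331, -0.001], [0.331, 0.944, -0.0], [0.001, -0.001, -1.0]]
ft_force: [0.1, -0.1, -4.5]
grip_width: 0.057
gripper_force: 97.1
```

No contact yet, and it is well inside the socket. Continuing down gently.

Call:
arm_command --commands '[1, 0, 0, 0.003, 0, 0, 0, 1, 0, 0, 0.006, 0, 0, 0, 1, 0, 0, 0.009, 0, 0, 0, 1, 0, 0, 0.012, 0, 0, 0, 1, 0, 0, 0.012, 0, 0, 0, 1, 0, 0, 0.012, 0, 0, 0]'

```text
time_s: 7.65
position: [0.4639, 0.2239, 0.0911]
tool_rot: [[-0.944, 0.331, 0.0], [0.331, 0.944, 0.0], [-0.0, 0.0, -1.0]]
ft_force: [-1.0, -0.4, 0.1]
grip_width: 0.0564
gripper_force: 97.5
```

Call:
arm_command --commands '[1, 0, 0, 0.001, 0, 0, 0, 1, 0, 0, 0.001, 0, 0, 0, 1, 0, 0, 0.001, 0, 0, 0]' --newtons 120

```text
time_s: 7.9
position: [0.464, 0.2238, 0.0911]
tool_rot: [[-0.944, 0.331, 0.001], [0.331, 0.944, -0.0], [-0.001, 0.0, -1.0]]
ft_force: [-2.8, -2.3, 5.8]
grip_width: 0.0558
gripper_force: 125.4
```

Call:
arm_command --commands '[1, 0, 0, 0, 0, 0, -0.02, 1, 0, 0, 0, 0, 0, -0.05, 1, 0, 0, 0, 0, 0, -0.08, 1, 0, 0, 0, 0, 0, -0.11, 1, 0, 0, 0, 0, 0, -0.14, 1, 0, 0, 0, 0, 0, -0.17, 1, 0, 0, 0, 0, 0, -0.2, 1, 0, 0, 0, 0, 0, -0.23, 1, 0, 0, 0, 0, 0, -0.26, 1, 0, 0, 0, 0, 0, -0.28, 1, 0, 0, 0, 0, 0, -0.3, 1, 0, 0, 0, 0, 0, -0.3]'

```text
time_s: 8.9
position: [0.4649, 0.2242, 0.0915]
tool_rot: [[-0.957, -0.289, 0.004], [-0.289, 0.957, 0.001], [-0.004, 0.0, -1.0]]
ft_force: [0.3, 0.8, 6.2]
grip_width: 0.0557
gripper_force: 126.4
```

```bash
python3 -c "
from h import *
s=env.observe();print(s['position'],s['ft_force'],s['wrist_torque'],s['q'][5],s['grip_width'])"
```

```text
[0.46485269 0.22421448 0.09152378] [0.34225324 0.84920736 6.22394791] [0.04974916 0.04415273 0.06251884] -94.23582365801641 0.05569107326181314
```

Call:
arm_command --commands '[1, 0, 0, 0, 0, 0, -0.03, 1, 0, 0, 0, 0, 0, -0.06, 1, 0, 0, 0, 0, 0, -0.09, 1, 0, 0, 0, 0, 0, -0.12, 1, 0, 0, 0, 0, 0, -0.15, 1, 0, 0, 0, 0, 0, -0.18, 1, 0, 0, 0, 0, 0, -0.21, 1, 0, 0, 0, 0, 0, -0.24, 1, 0, 0, 0, 0, 0, -0.27, 1, 0, 0, 0, 0, 0, -0.3, 1, 0, 0, 0, 0, 0, -0.3]'

```text
time_s: 9.82
position: [0.4649, 0.2242, 0.0915]
tool_rot: [[-0.604, -0.797, 0.004], [-0.797, 0.604, 0.001], [-0.003, -0.002, -1.0]]
ft_force: [1.0, 0.2, 6.7]
grip_width: 0.0558
gripper_force: 126.4
```

```bash
python3 -c "
from h import *
c=snap('wrist','w5.png');s=env.observe();print(s['position'],s['ft_force'],s['wrist_torque'],s['q'][5],s['grip_width'])
d=snap('side','side5.png')
a=c[0][60:460,120:520];b=cv2.resize(d[0][100:240,200:340],(400,400),interpolation=cv2.INTER_CUBIC)
cv2.imwrite('pics/crop5.png',cv2.cvtColor(np.hstack([a,b]),cv2.COLOR_RGB2BGR))"
```

```text
[0.46487614 0.22420998 0.09151957] [-0.16595945  0.39453208  6.22274434] [0.02170517 0.07417978 0.04278789] -130.16050364899897 0.055995481014334235
```

View pics/crop5.png

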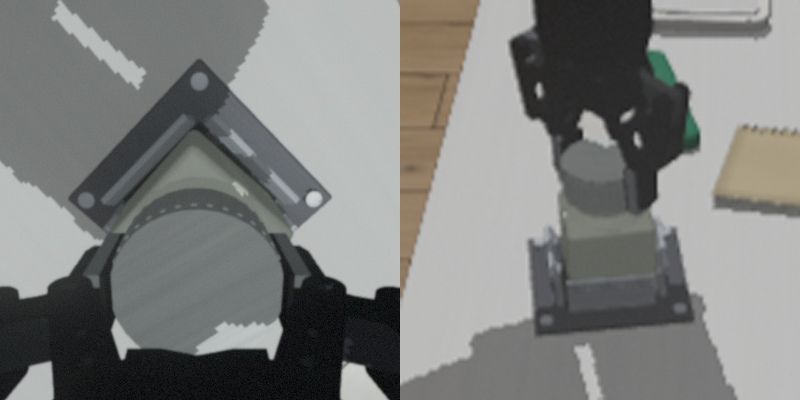

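Jar seated, lid turned with the gripper. Lifting slowly at first.

Call:
arm_command --commands '[1, 0, 0, -0.003, 0, 0, 0, 1, 0, 0, -0.006, 0, 0, 0, 1, 0, 0, -0.009, 0, 0, 0, 1, 0, 0, -0.012, 0, 0, 0, 1, 0, 0, -0.012, 0, 0, 0]'

```text
time_s: 10.33
position: [0.4638, 0.2239, 0.0965]
tool_rot: [[-0.606, -0.795, 0.0], [-0.795, 0.606, 0.0], [-0.0, -0.0, -1.0]]
ft_force: [-0.1, 0.4, -1.3]
grip_width: 0.0558
gripper_force: 126.8
```

Call:
arm_command --commands '[1, 0, 0, -0.008, 0, 0, 0, 1, 0, 0, -0.018, 0, 0, 0, 1, 0, 0, -0.03, 0, 0, 0, 1, 0, 0, -0.042, 0, 0, 0, 1, 0, 0, -0.054, 0, 0, 0, 1, 0, 0, -0.066, 0, 0, 0, 1, 0, 0, -0.076, 0, 0, 0, 1, 0, 0, -0.082, 0, 0, 0, 1, 0, 0, -0.084, 0, 0, 0, 1, 0, 0, -0.084, 0, 0, 0, 1, 0, 0, -0.084, 0, 0, 0]'

```text
time_s: 11.25
position: [0.4637, 0.2238, 0.1381]
tool_rot: [[-0.606, -0.795, -0.0], [-0.795, 0.606, -0.0], [0.0, 0.0, -1.0]]
ft_force: [-0.2, -0.0, -1.4]
grip_width: 0.0558
gripper_force: 126.9
```

```bash
python3 -c "
from h import *
c=snap('wrist','w6.png');s=env.observe();print(s['position'],s['ft_force'],s['grip_width'],s['gripper_force'])
d=snap('side','side6.png')
a=c[0][60:460,120:520];b=cv2.resize(d[0][100:240,200:340],(400,400),interpolation=cv2.INTER_CUBIC)
cv2.imwrite('pics/crop6.png',cv2.cvtColor(np.hstack([a,b]),cv2.COLOR_RGB2BGR))"
```

```text
[0.46364033 0.22381807 0.13804711] [-0.09665722  0.08172183 -1.20005914] 0.05580320444249121 126.85270481742918
```

View pics/crop6.png

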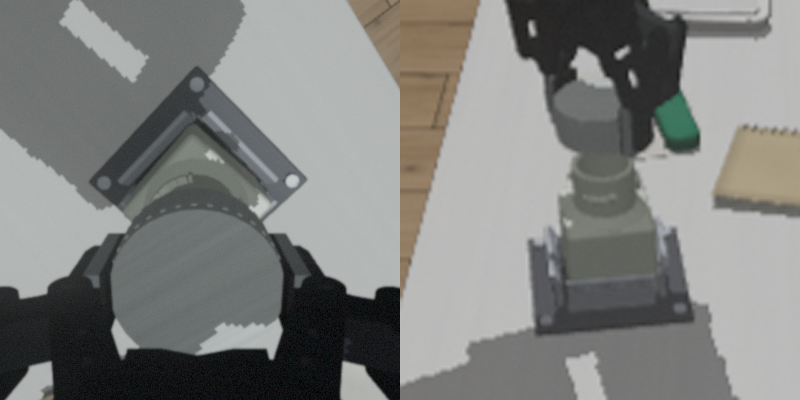

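The lid hangs level above the open neck, with the jar still seated in the brace. Lift is 47 mm, which puts the lid's lower edge about 25 mm above the rim.

```bash
python3 -c "
from rig import env
print(env.close_job())"
```

```text
the job is handed in; nothing more can be done
None
```

The job is handed in, with no verdict returned. The jar stands seated in the brace, and the lid was turned about 72° and is held level about 25 mm above the mouth.

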